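# Close the clip-lid notions tub

## Task

Put the lid on the notions tub so that it sits down flat on the rim, then fold the three clip flaps over the lid one by one and press each fully home. The clips are stiff but brittle, so press them no harder than about 25 N; leave the other things on the table where they are.

Things in the scene. Friction and masses are not known exactly. Their poses are not given: they have to be found in the camera images.
- tub: Round open grey plastic tub, fixed to the table: outer radius 70, inner radius 66, rim 84 high, bobbins inside below the rim. Origin: centre of its underside; z up. Three clip lugs outside the rim at 0 (a), 120 (b) and 240 (c) degrees, counter-clockwise from the tub's x axis: ears 32 wide, 77 to 87 from the axis, up to 102 high.
- lid: Loose round white lid, about 180 g. Origin: centre of its underside, z up; starts flat on the table. Plug radius 63 from 0 to 8 (tapered foot), flange radius 70 from 8 to 14, then an upright black knob, radius 13, from 14 to 46. Any yaw. The plug goes inside the tub (3 play all round), the flange rests on the rim: the lid's origin is then 76 above the tub's, flange top 90 above the table.
- clip_a_hinge (a point): Middle of clip a's hinge pin: 82 from the tub's axis, 97 high, pin tangential. Flap: white plate 22 wide, 5 thick, 40 long from the pin. On its back (outer face when open, top when home), 22 to 38 from the pin, full width, a thumb tab set to its own height on each clip: 3 to 11.5 proud of the back, not tracked. So with the flap home its top is 102.5 to 111 above the table.
- clip_b_hinge (a point): The same for clip b, at 120 degrees.
- clip_c_hinge (a point): The same for clip c, at 240 degrees.
- clip_a (a joint): Angle of clip flap a, rad: 0 open, leaning 12 degrees outwards from upright; 0.21 upright; 1.78 fully home on its hard stop: level, pointing to the tub's axis, just above the seated lid (a lid not down on the rim blocks it). Starts at 0 to 0.13. Tight hinge: friction 0.12 N m (3 N at the flap's end); the flap stays where it is left, no spring.
- clip_b (a joint): The same for clip flap b, at 120 degrees.
- clip_c (a joint): The same for clip flap c, at 240 degrees.
- weight: Bystander: dark steel pattern weight with a knob, radius 32, 46 high, beyond the tub. Origin: centre of its underside.
- spool: Bystander: paper-white spool, radius 26, 60 high, standing beyond the tub. Origin: centre of its underside.
- punch: Bystander: small hand punch lying on the table, 24 thick, 110 long, wooden handle. Origin: end of the handle.

How it is judged:
By the outcome, as a careful person would: the job done as asked, in the order asked, and still so for the second after the job is handed in, with the robot touching nothing.
It also fails if it takes over 72 s, if anything falls off the work surface, if the arm or the gripper's body presses on something with over 40 N, if the wrist force passes 120 N, or if a joint passes its speed limit or range.

## Robot

A 6-joint arm with a two-finger parallel gripper is mounted at the origin on the work surface. World frame = base frame: x ahead of the robot, y to its left, z up, the work surface at z = 0. Lengths are in mm, angles in rad, forces in N, time in s.
With the tool pointing down it reaches from about 325 to 850 mm from the base axis. Payload 4.4 kg.
Tool frame: the origin (TCP) lies where the fingers leave the gripper's body, on its centre line; the fingertips stand 97 mm ahead of it and the grasp point (between the pads) lies 78 mm ahead of it; x points along the fingers, z is the direction in which the jaws open and shut, and the axes are right-handed (so a half turn about x gives the same grasp; the last joint's range is limited). The gripper opens to 94 mm and grips with 3 to 60 N. Pads are 16 mm wide; open, the fingers measure 119 mm over their backs; the gripper's body (75 mm by 177 mm) begins 78 mm behind the grasp point.
Start: joints at [-1.421, 0.207, 1.542, -0, 1.393, -0.15], TCP at [170.351, -549.189, 302.647] pointing down, gripper open.
Joint ranges: [-2.73, 2.73], [-0.86, 2.22], [0.23, 2.46], [-1.11, 4.25], [0.08, 2.63], [-2.82, 2.82]. Speed limits (rad/s): [2.79, 2.79, 3.14, 3.14, 3.14, 3.14].

## Interface

Orientations are given as a unit quaternion [w, x, y, z].
In Python, from workcell import robot, imaging, finish_job gives the robot as it stands.
- The arm moves only by the tool servo_tool, never from a script. Its argument "steps" is a list of rows, each a list of 7 numbers: the turn, a rotation vector about the tool's x, y, z in rad, then the shift along the tool's x, y, z in cm, then the opening, from 0 (shut) to 1 (fully open). A call has 1 to 5 rows; each row shifts and turns the commanded pose from where the row before left it, along the tool's axes as they then stand; what a row does not reach is not made up. A row lasts 1/10 s, in which the tool goes at most 50 mm and 8.59 degrees, less where a joint would pass 70% of its speed; a pose out of reach is approached as far as the arm can. A call with a gripper value outside its range is refused whole. The fingers move at their own pace and stop on an object; the grip force is fixed at half the most. Time passes only in rows, so rows that do not move let the fingers close. It gives the time, the measured TCP pose, the force and the opening at its end, in the units of the state.
- robot.get_state(): the state, without advancing time (a new reading comes with each control period).
- imaging.snapshot(name): name is "scene" or "top"; returns a dict with "pixels" (480x640x3 uint8, red, green, blue), "fx", "fy", "cx", "cy" (pixels), "distortion" ([k1, k2, p1, p2, k3] as OpenCV has them; the pictures are not rectified), "R" (3x3) and "t" (3): a world point X has camera coordinates R X + t. Camera axes: x right, y down, z forward; pixel columns grow to the right and rows downward; lengths in mm; the calibration is good to about 2 mm. A picture is of the moment at which its call begins. There is no depth.
- finish_job(): hands the job in, once; it reports no verdict.
The state is a dict: "clock": time; "joint_positions": joint angles; "joint_velocities": joint speeds; "effort": joint torques, N m; "ee_pos": TCP position; "tool_rot": TCP orientation; "force": force on the tool from outside, world axes, zero at the start; "ft_torque": the same for the moment, N m; "width": finger opening in mm.
Only numpy, scipy, OpenCV 4.12 (cv2) and the standard library are available. Lean on these libraries where they do the work, as an engineer would, in place of code of your own. Each camera call takes 0.05 s, during which the arm holds its last target.

## Working session

There is one attempt and no reset: what is moved stays moved. The work goes in short steps, Python scripts to look and compute and a tool call to move; the robot and the scene stay as the last step left them, time stands still between calls to the robot, and variables do not carry over. Pictures are saved under pics/ and viewed, and the job is handed in when it is done.

Besides the shell and the picture viewer there is one more tool, called after ">>>" as name(argument=value, ...) on one line, values as JSON. servo_tool: Moves the arm, as the interface text tells. Its arguments: {"type":"object","properties":{"steps":{"type":"array"}},"required":["steps"]}

```bash
ls; mkdir -p pics; python3 - <<'E'
from workcell import robot, imaging
import cv2,json,numpy as np
print(robot.get_state())
for n in("scene","top"):
    s=imaging.snapshot(n); cv2.imwrite(f"pics/{n}0.png",s["pixels"][:,:,::-1])
    d={k:(np.array(v).tolist()) for k,v in s.items() if k!="pixels"}
    json.dump(d,open(n+".json","w")); print(n,d)
E
```

```text
pics
{'clock': 0.0, 'joint_positions': array([-1.42051157e+00,  2.07404897e-01,  1.54290787e+00,  5.76228171e-06,
        1.39348706e+00, -1.50500611e-01]), 'joint_velocities': array([ 0.00040987, -0.00043645, -0.00087476, -0.00080438,  0.00126386,
        0.00103128]), 'effort': array([-1.03444243e-03, -3.70883918e+01, -2.81414616e+01,  6.97202235e-02,
        3.61377303e-02, -1.87261662e-04]), 'ee_pos': array([ 170.25913451, -548.61633844,  301.52099981]), 'tool_rot': array([ 0.56871848,  0.41999626,  0.56981911, -0.41888973]), 'force': array([-0.0349899 , -0.03835925, -0.55986315]), 'ft_torque': array([-0.02773492,  0.0015924 , -0.02393539]), 'width': 94.14093683290473}
scene {'fx': 445.7237364257708, 'fy': 445.7237364257708, 'cx': 319.43723416925906, 'cy': 239.18650094826802, 'distortion': [-0.09059825206637777, 0.0, 0.0, 0.0, 0.0], 'R': [[-0.4698441619302194, 0.8827372791760894, 0.004621628812964457], [0.7188675892032627, 0.38565122621886316, -0.5783619289934087], [-0.5123239723975245, -0.26841763665728496, -0.8157671969613256]], 't': [302.8698510448845, -402.4474796118299, 1192.4583372684547]}
top {'fx': 539.0889553415851, 'fy': 539.0889553415851, 'cx': 326.86614463989997, 'cy': 234.03922371702907, 'distortion': [0.002092158138016249, 0.0, 0.0, 0.0, 0.0], 'R': [[-0.01704117624742225, -0.9998546975436637, 0.0004267457945812121], [-0.9945045219322619, 0.01690589208565373, -0.1033196335120865], [0.10329740639719824, -0.0021850887069251456, -0.9946481142690389]], 't': [-15.423091742150264, 639.0689748216403, 929.6290307972132]}
```

View pics/scene0.png

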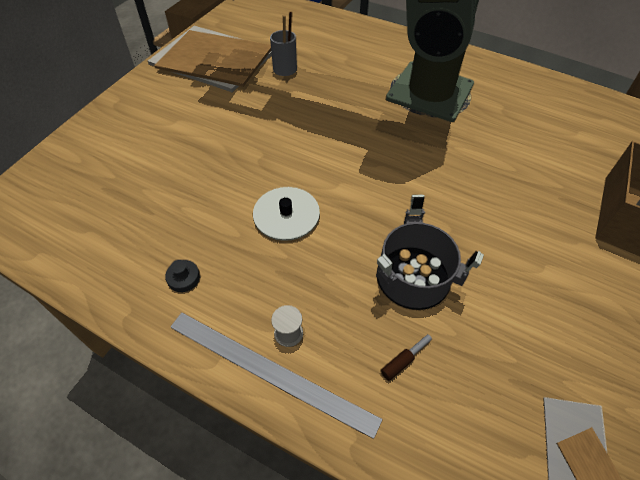

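View pics/top0.png

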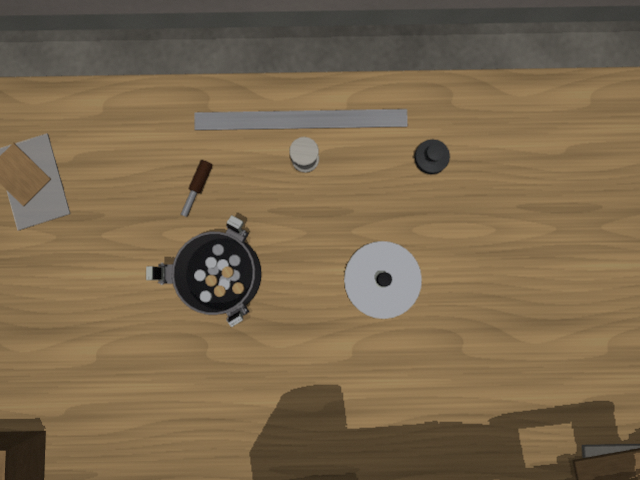

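```bash
cat > h.py <<'E'
import numpy as np,cv2,json
from scipy.spatial.transform import Rotation as Ro
C={n:json.load(open(f"{n}.json")) for n in("scene","top")}
def K(c): return np.array([[c["fx"],0,c["cx"]],[0,c["fy"],c["cy"]],[0,0,1.]])
def ray(n,uv):
    c=C[n];p=cv2.undistortPoints(np.array(uv,float).reshape(-1,1,2),K(c),np.array(c["distortion"])).reshape(-1,2)
    R=np.array(c["R"]);d=np.c_[p,np.ones(len(p))]@R; return -R.T@np.array(c["t"]),d
def plane(n,uv,z):
    o,d=ray(n,uv); return o+d*((z-o[2])/d[:,2])[:,None]
def proj(n,X):
    c=C[n];r=cv2.Rodrigues(np.array(c["R"]))[0]
    return cv2.projectPoints(np.array(X,float).reshape(-1,1,3),r,np.array(c["t"],float),K(c),np.array(c["distortion"]))[0].reshape(-1,2)
def circ(P):
    A=np.c_[2*P[:,:2],np.ones(len(P))];b=(P[:,:2]**2).sum(1);s=np.linalg.lstsq(A,b,rcond=None)[0]
    return s[:2],np.sqrt(s[2]+s[:2]@s[:2])
E
python3 - <<'E'
from h import *
for n,seed,tub in(("top",(370,265),None),("scene",(270,215),None)):
    im=cv2.imread(f"pics/{n}0.png");hsv=cv2.cvtColor(im,cv2.COLOR_BGR2HSV)
    m=((hsv[:,:,1]<50)&(hsv[:,:,2]>120)).astype(np.uint8)
    k,lab,st,_=cv2.connectedComponentsWithStats(m)
    L=(lab==lab[seed[1],seed[0]]).astype(np.uint8)
    c=max(cv2.findContours(L,0,1)[0],key=len).reshape(-1,2); h=cv2.convexHull(c).reshape(-1,2)
    P=plane(n,h,14); print(n,"lid",circ(P))
    kn=((hsv[:,:,2]<60)).astype(np.uint8); k,lab,st,ce=cv2.connectedComponentsWithStats(kn)
    for i in range(1,k):
        if st[i,4]>40: print(st[i],ce[i])
    crop={"top":im[200:340,140:280],"scene":im[180:320,360:500]}[n]
    cv2.imwrite(f"pics/crop_{n}0.png",cv2.resize(crop,(560,560),interpolation=cv2.INTER_CUBIC))
E
```

```text
top lid (array([ 556.94267389, -125.41649387]), np.float64(69.72687718941121))
[414 140  35  34 841] [431.40546968 155.69560048]
[189 160  23  33 403] [200.51861042 176.44665012]
[227 224  13   9  48] [232.77083333 228.39583333]
[242 231  19  83 423] [252.36170213 273.8534279 ]
[ 174  234   79   78 3398] [210.25044144 271.95938788]
[153 265  14  15 141] [158.28368794 271.96453901]
[376 272  16  14 168] [383.49404762 278.86309524]
[228 310  16  12  76] [234.56578947 314.98684211]
[   0  431   46   49 2025] [ 23.44691358 454.17135802]
[569 444  71  36 407] [597.98525799 455.73955774]
[309 473  47   7 152] [334.36842105 475.89473684]
[593 472  45   8 242] [617.61157025 476.2231405 ]
scene lid (array([ 558.27333488, -125.42232754]), np.float64(69.17151909707745))
[    0     0   135   175 15459] [53.3867003  65.58580762]
[134   0  29  54 443] [146.13995485  25.72009029]
[ 165    0   59   39 1114] [187.2486535   13.61310592]
[310   0  24   7  81] [324.33333333   1.72839506]
[339   0  14   9  46] [345.15217391   3.7826087 ]
[358   0  11  15 127] [363.86614173   6.62204724]
[ 386    0   93  123 6608] [437.05599274  53.46428571]
[ 155   12  142   80 1673] [262.12970711  59.69575613]
[626  71  14  27 205] [634.5902439  87.1902439]
[420 121  30  18 122] [436.36885246 128.26229508]
[ 596  142   44  114 2773] [619.02632528 210.24486116]
[630 143  10  48 362] [635.45303867 167.82872928]
[411 197  13  12 134] [417.14925373 202.52238806]
[279 198  13  18 200] [285.36  206.515]
[404 213  20  11 110] [412.76363636 217.77272727]
[ 385  224   74   62 2601] [422.87773933 249.39254133]
[466 251  12  19  83] [471.08433735 260.        ]
[166 260  34  33 855] [182.22222222 275.64561404]
[ 376  262   92   48 1694] [413.99350649 291.45513577]
[    0   273   338   207 16055] [174.34469013 420.20373715]
[381 342  48  40 540] [397.87777778 364.32962963]
```

View pics/crop_top0.png

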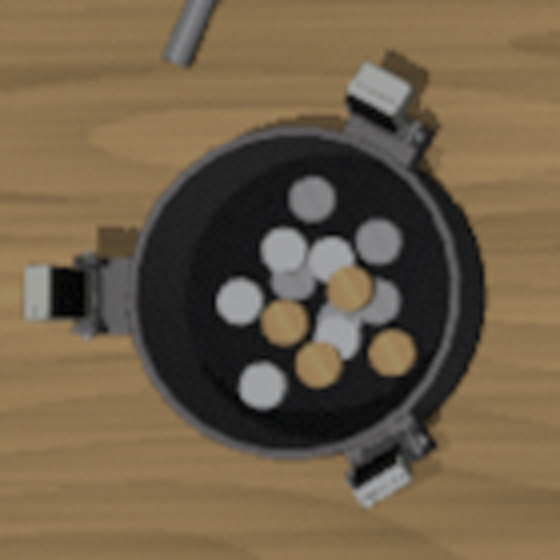

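View pics/crop_scene0.png

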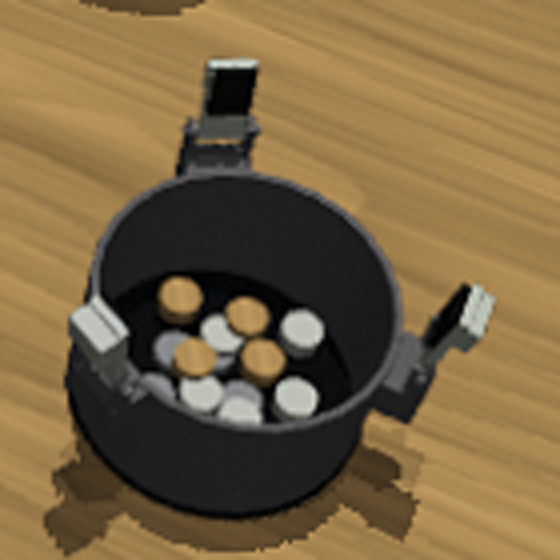

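```bash
python3 - <<'E'
from h import *
c0=plane("top",[(213.9,272.5)],84)[0]; print(c0)
for n in("top","scene"):
    im=cv2.imread(f"pics/{n}0.png");g=cv2.cvtColor(im,cv2.COLOR_BGR2GRAY).astype(np.float32);s=cv2.cvtColor(im,cv2.COLOR_BGR2HSV)[:,:,1].astype(np.float32)
    cc=c0.copy()
    for it in range(3):
        pts=[]
        for a in np.arange(0,360,3):
            r=np.arange(58,78,.25);t=np.radians(a)
            X=np.c_[cc[0]+r*np.cos(t),cc[1]+r*np.sin(t),0*r+84]
            uv=proj(n,X).astype(np.float32)
            v=cv2.remap(g-0.6*s,uv[:,0],uv[:,1],cv2.INTER_LINEAR).ravel()
            i=v.argmax()
            if 0<i<len(r)-1: pts.append(X[i])
        P=np.array(pts)
        for _ in range(5):
            ce,R=circ(P);e=abs(np.hypot(*(P[:,:2]-ce).T)-R);P=P[e<max(1.5,np.percentile(e,85))]
        cc[:2]=ce
    print(n,ce,R,len(P))
    # white tabs
    hsv=cv2.cvtColor(im,cv2.COLOR_BGR2HSV);m=((hsv[:,:,1]<40)&(hsv[:,:,2]>125)).astype(np.uint8)
    k,lab,st,ctr=cv2.connectedComponentsWithStats(m)
    cp=proj(n,[[*ce,84]])[0]
    for i in range(1,k):
        if st[i,4]>15 and 40<np.hypot(*(ctr[i]-cp))<90: print(st[i],ctr[i])
E
```

```text
[571.7686571  164.47064969  84.        ]
top [571.93574614 166.10761511] 67.81494478806901 101
[183 192  11  24  33] [187.42424242 204.12121212]
[227 216  15  12 112] [234.24107143 221.60714286]
[146 266   6  14  80] [148.525 272.825]
[229 316  13  11  68] [235.16176471 321.20588235]
scene [572.59124972 165.54775563] 67.47239358262821 75
[412 195  12   2  24] [417.5 195.5]
[475 251   9  13  68] [478.82352941 257.32352941]
```

```bash
cat >> h.py <<'E'
TUB=np.array([572.2,165.8])
def go(xy,z,yaw=None):
    """delta for TCP to (xy,z); yaw=world angle (deg) of tool z axis (mod 180)"""
    from workcell import robot
    s=robot.get_state();q=s["tool_rot"];R=Ro.from_quat([q[1],q[2],q[3],q[0]])
    M=R.as_matrix();d=np.array([*xy,z])-s["ee_pos"]
    cur=np.degrees(np.arctan2(M[1,2],M[0,2]))
    print("t",round(s["clock"],2),"pos",s["ee_pos"].round(1),"yawz",round(cur,1),"x-axis",M[:,0].round(3),"F",s["force"].round(1),"w",round(s["width"],1),"j6",s["joint_positions"].round(2)[[0,5]])
    print("world d",d.round(1),"tool shift before turn cm",(M.T@d/10).round(2))
    T=Ro.identity()
    if yaw is not None:
        dy=(yaw-cur+90)%180-90
        T=Ro.from_rotvec([0,0,np.radians(dy)])
        X=np.array([0,0,-1.]);Z=np.array([np.cos(np.radians(cur+dy)),np.sin(np.radians(cur+dy)),0])
        N=np.c_[X,np.cross(Z,X),Z]
        print("turn rotvec tool",(R.inv()*Ro.from_matrix(N)).as_rotvec().round(3),"deg",round(dy,1),"shift after turn",(N.T@d/10).round(2))
E
python3 - <<'E'
from h import *
go((557.5,-125.4),170)
for p,n in(((234.2,221.6),"330"),((148.5,272.8),"90"),((235.2,321.2),"210")):
    P=plane("top",[p],135)[0];d=P[:2]-TUB;print(n,P,np.hypot(*d),np.degrees(np.arctan2(d[1],d[0])))
for p in((417.5,195.5),(478.8,257.3)):
    P=plane("scene",[p],135)[0];d=P[:2]-TUB;print(P,np.hypot(*d),np.degrees(np.arctan2(d[1],d[0])))
E
```

```text
t 0.1 pos [ 170.3 -548.7  301.6] yawz -72.8 x-axis [-0.     0.002 -1.   ] F [ 0.2  0.9 -0.6] w 94.0 j6 [-1.42 -0.15]
world d [ 387.2  423.3 -131.6] tool shift before turn cm [ 13.23  49.52 -28.93]
330 [650.65105964 121.77851799 135.        ] 89.95809933945405 -29.298222926298546
90 [571.23727736 257.36178953 135.        ] 91.56685064874502 90.60241190206214
210 [493.09002241 120.08965005 135.        ] 91.36643063882173 -149.98034955864972
[495.22325482 119.3701515  135.        ] 89.89521750861911 -148.90299777945987
[572.26938881 256.11814743 135.        ] 90.31817408148251 89.95598132396216
```

>>> servo_tool(steps=[[0,0,0,0.5,2,-1.2,1],[0,0,0,0.9,3.4,-2,1],[0,0,0,0.9,3.4,-2,1],[0,0,0,0.9,3.4,-2,1],[0,0,0,0.9,3.4,-2,1]])

```text
clock: 0.6
ee_pos: [292.7, -413.6, 260.8]
tool_rot: [0.569, 0.42, 0.569, -0.419]
force: [-0.1, -0.7, -0.5]
width: 94.0
```

>>> servo_tool(steps=[[0,0,0,0.9,3.4,-2,1],[0,0,0,0.9,3.4,-2,1],[0,0,0,0.9,3.4,-2,1],[0,0,0,0.9,3.4,-2,1],[0,0,0,0.9,3.4,-2,0.6]])

```text
clock: 1.1
ee_pos: [425.5, -267.7, 216.0]
tool_rot: [0.569, 0.419, 0.569, -0.419]
force: [0.3, -1.1, -0.1]
width: 89.3
```

>>> servo_tool(steps=[[0,0,0,0.9,3.4,-2,0.6],[0,0,0,0.9,3.4,-2,0.6],[0,0,0,0.9,3.4,-2,0.6],[0,0,0,0.9,3.4,-2,0.6],[0,0,0,0.5,2,-1.2,0.6]])

```text
clock: 1.6
ee_pos: [547.4, -132.6, 174.3]
tool_rot: [0.569, 0.419, 0.57, -0.419]
force: [0.1, 0.3, 0.1]
width: 56.4
```

>>> servo_tool(steps=[[0,0,0,0,0,0,0.6],[0,0,0,0,0,0,0.6]])

```text
clock: 1.8
ee_pos: [546.1, -134.9, 175.1]
tool_rot: [0.569, 0.419, 0.57, -0.419]
force: [1.0, -0.2, 0.3]
width: 56.5
```

```bash
python3 - <<'E'
from h import *
go((557.5,-125.4),116)
E
```

```text
t 1.8 pos [ 546.1 -134.9  175.1] yawz -72.7 x-axis [-0.002  0.    -1.   ] F [ 1.  -0.2  0.3] w 56.5 j6 [-0.4   0.87]
world d [ 11.4   9.5 -59.1] tool shift before turn cm [ 5.9   1.38 -0.57]
```

>>> servo_tool(steps=[[0,0,0,0,1.4,-0.6,0.6],[0,0,0,1.5,0,0,0.6],[0,0,0,2,0,0,0.6],[0,0,0,1.6,0,0,0.6],[0,0,0,0.8,0,0,0.6]])

```text
clock: 2.3
ee_pos: [556.6, -125.4, 114.2]
tool_rot: [0.568, 0.419, 0.57, -0.42]
force: [0.5, 0.2, -0.1]
width: 56.0
```

>>> servo_tool(steps=[[0,0,0,0,0,0,0.6]])

```text
clock: 2.4
ee_pos: [556.8, -125.3, 114.8]
tool_rot: [0.568, 0.419, 0.57, -0.42]
force: [-0.6, 0.1, 0.5]
width: 56.2
```

```bash
python3 - <<'E'
from h import *
from workcell import imaging
go((557.5,-125.4),116)
s=imaging.snapshot("scene")["pixels"][:,:,::-1]
cv2.imwrite("pics/grasp1.png",cv2.resize(s[120:270,200:400],(800,600),interpolation=cv2.INTER_CUBIC))
E
```

```text
t 2.4 pos [ 556.8 -125.3  114.8] yawz -72.8 x-axis [-0.003  0.001 -1.   ] F [-0.6  0.1  0.5] w 56.2 j6 [-0.37  0.9 ]
world d [ 0.7 -0.1  1.2] tool shift before turn cm [-0.12  0.06  0.03]
```

View pics/grasp1.png

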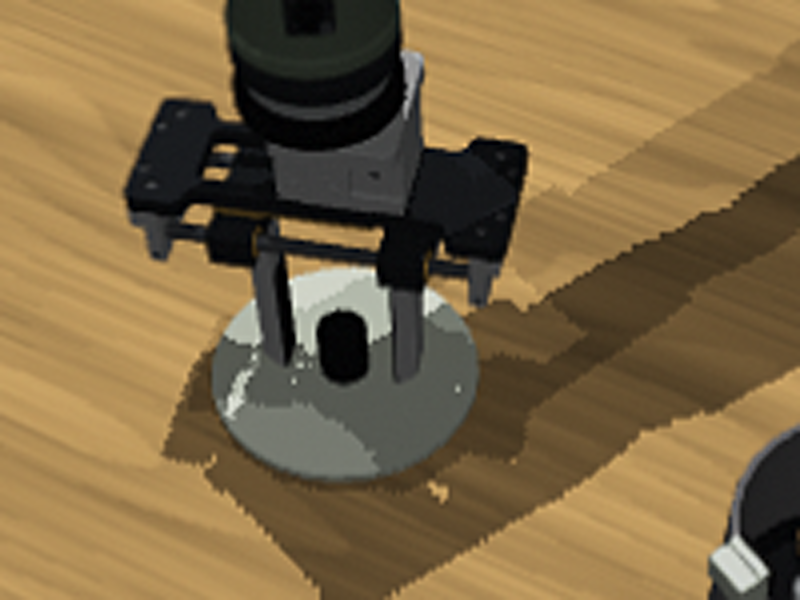

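>>> servo_tool(steps=[[0,0,0,0,0,0,0.2],[0,0,0,0,0,0,0.1],[0,0,0,0,0,0,0.1],[0,0,0,0,0,0,0.1],[0,0,0,0,0,0,0.1]])

```text
clock: 2.95
ee_pos: [558.5, -125.2, 117.2]
tool_rot: [0.57, 0.42, 0.569, -0.419]
force: [1.1, 0.7, 1.6]
width: 25.6
```

>>> servo_tool(steps=[[0,0,0,-0.5,0,0,0.1],[0,0,0,-2,0,0,0.1],[0,0,0,-3,0,0,0.1],[0,0,0,-4,0,0,0.1],[0,0,0,-4,0,0,0.1]])

```text
clock: 3.45
ee_pos: [557.4, -125.0, 252.3]
tool_rot: [0.569, 0.419, 0.57, -0.42]
force: [1.2, -0.1, -2.1]
width: 25.3
```

```bash
python3 - <<'E'
from h import *
go(TUB,260,0)
E
```

```text
t 3.45 pos [ 557.4 -125.   252.3] yawz -72.8 x-axis [-0.002  0.001 -1.   ] F [ 1.2 -0.1 -2.1] w 25.3 j6 [-0.37  0.9 ]
world d [ 14.8 290.8   7.7] tool shift before turn cm [ -0.75  10.03 -27.33]
turn rotvec tool [-1.27e+00 -2.00e-03  1.00e-03] deg 72.8 shift after turn [-0.77 29.08  1.48]
```

>>> servo_tool(steps=[[0,0,0,-2,1,-2.7,0.1],[0,0,0,-2,1,-2.7,0.1],[0,0,0,0,1,-2.7,0.1],[0,0,0,0,1,-2.7,0.1],[0,0,0,0,1,-2.7,0.1]])

```text
clock: 3.95
ee_pos: [565.6, 19.6, 291.9]
tool_rot: [0.569, 0.419, 0.569, -0.419]
force: [0.4, -0.3, -0.6]
width: 25.5
```

>>> servo_tool(steps=[[0,0,0,0,1,-2.7,0.1],[0,0,0,0,1,-2.7,0.1],[0,0,0,0,1,-2.7,0.1],[0,0,0,0,1,-2.7,0.1],[0,0,0,0,1,-2.7,0.1]])

```text
clock: 4.45
ee_pos: [573.3, 163.4, 291.5]
tool_rot: [0.569, 0.419, 0.569, -0.42]
force: [0.1, 0.9, -0.4]
width: 25.5
```

>>> servo_tool(steps=[[0,0,0,0,0,0,0.1],[0,0,0,0,0,0,0.1]])

```text
clock: 4.65
ee_pos: [573.3, 162.6, 291.4]
tool_rot: [0.57, 0.419, 0.57, -0.419]
force: [-0.6, -0.0, -1.4]
width: 25.3
```

```bash
cat > lid.py <<'E'
from h import *
def lid(pix,n,zg,near):
    """white flange disc; zg = assumed height of flange top"""
    hsv=cv2.cvtColor(pix[:,:,::-1].copy(),cv2.COLOR_BGR2HSV)
    m=((hsv[:,:,1]<50)&(hsv[:,:,2]>85)).astype(np.uint8)
    uv=proj(n,[[*near,zg]])[0]
    k,lab,st,ct=cv2.connectedComponentsWithStats(m)
    b=[i for i in range(1,k) if st[i,4]>500 and np.hypot(*(ct[i]-uv))<60]
    print(n,[(st[i].tolist()) for i in b])
    return uv
E
python3 - <<'E'
from h import *
from workcell import imaging
go(TUB,210,0)
for n in("top","scene"):
    s=imaging.snapshot(n)["pixels"][:,:,::-1]
    cv2.imwrite(f"pics/over_{n}.png",s)
    c=proj(n,[[572,166,110]])[0].astype(int);print(c)
    a,b=max(0,c[1]-100),max(0,c[0]-130)
    print(a,b);cv2.imwrite(f"pics/over_{n}c.png",cv2.resize(s[a:a+200,b:b+260],(780,600),interpolation=cv2.INTER_CUBIC))
E
```

```text
t 4.65 pos [573.3 162.6 291.4] yawz -72.7 x-axis [-0.001 -0.001 -1.   ] F [-0.6 -0.  -1.4] w 25.3 j6 [0.13 1.4 ]
world d [ -1.1   3.2 -81.4] tool shift before turn cm [ 8.14  0.   -0.34]
turn rotvec tool [-1.268e+00 -0.000e+00  1.000e-03] deg 72.7 shift after turn [ 8.14  0.32 -0.11]
[209 271]
171 79
[424 244]
144 294
```

View pics/over_topc.png

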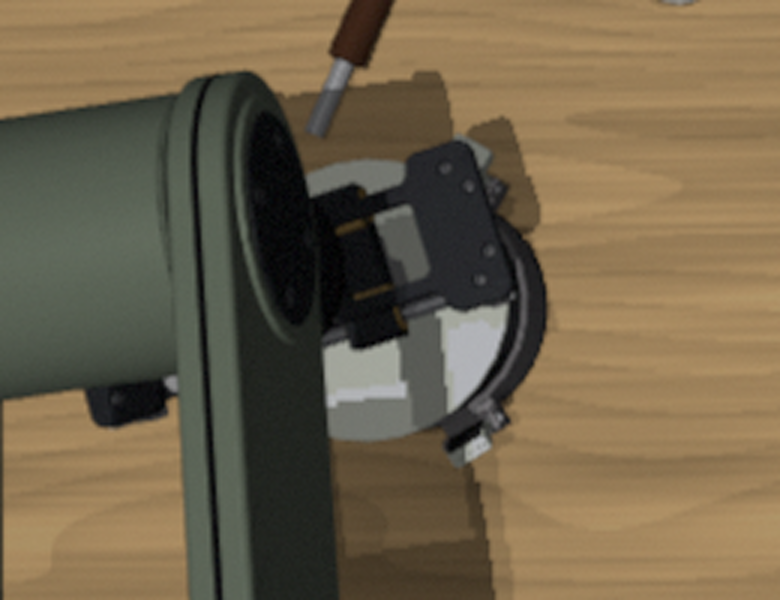

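View pics/over_scenec.png

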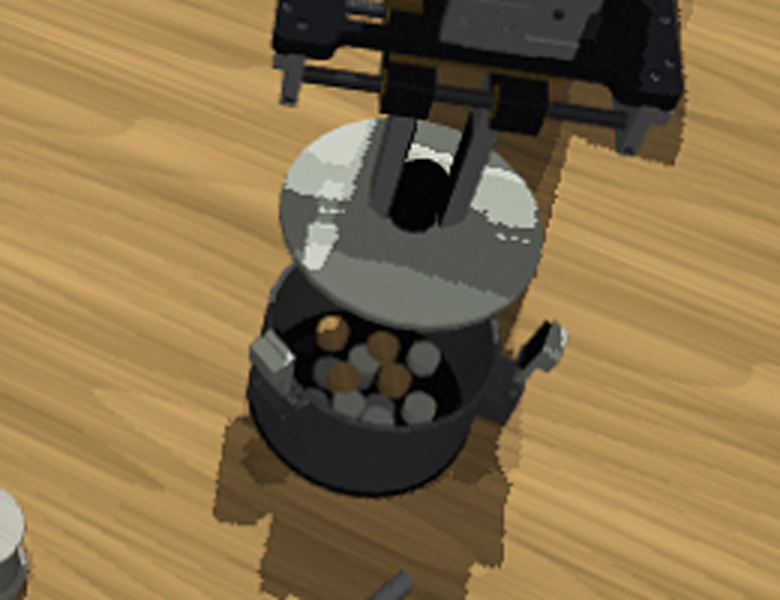

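```bash
python3 - <<'E'
from h import *
im=cv2.imread("pics/over_scene.png");hsv=cv2.cvtColor(im,cv2.COLOR_BGR2HSV)
m=((hsv[:,:,1]<45)&(hsv[:,:,2]>75)).astype(np.uint8)
m[:183]=0
m[252:]=0; m[:,:385]=0;m[:,478:]=0
k,lab,st,ct=cv2.connectedComponentsWithStats(m);i=1+st[1:,4].argmax();print(st[i])
c=max(cv2.findContours((lab==i).astype(np.uint8),0,1)[0],key=len).reshape(-1,2)
h=cv2.convexHull(c).reshape(-1,2);h=h[(h[:,1]>186)]
for z in(186,190,194):
    P=plane("scene",h,z)
    for _ in range(4):
        ce,R=circ(P);e=abs(np.hypot(*(P[:,:2]-ce).T)-R);P=P[e<max(1.2,np.percentile(e,90))]
    print(z,ce,R,len(P),e.max())
E
```

```text
[ 387  184   88   68 3559]
186 [572.27608578 160.48822717] 69.66018322534094 28 1.0977028812632454
190 [575.67999377 160.83160582] 69.1559549837334 28 1.089757269178122
194 [579.08390175 161.17498448] 68.65172674212553 28 1.0818116570931409
```

>>> servo_tool(steps=[[0,0,0,0.5,0,-0.4,0.1],[0,0,0,2,0,0,0.1],[0,0,0,3,0,0,0.1],[0,0,0,2,0,0,0.1],[0,0,0,0.2,0,0,0.1]])

```text
clock: 5.25
ee_pos: [570.1, 165.0, 210.8]
tool_rot: [0.567, 0.418, 0.571, -0.422]
force: [-0.2, 1.4, -2.0]
width: 25.3
```

>>> servo_tool(steps=[[0,0,0,0,0,0,0.1]])

```text
clock: 5.35
ee_pos: [572.2, 165.5, 214.1]
tool_rot: [0.569, 0.419, 0.569, -0.42]
force: [-0.7, -0.4, 0.4]
width: 25.2
```

```bash
python3 - <<'E'
from h import *
from workcell import imaging
go(TUB,192,0)
s=imaging.snapshot("scene")["pixels"][:,:,::-1].copy()
cv2.imwrite("pics/low1.png",s);cv2.imwrite("pics/low1c.png",cv2.resize(s[160:320,350:510],(600,600),interpolation=cv2.INTER_CUBIC))
E
```

```text
t 5.35 pos [572.2 165.5 214.1] yawz -72.8 x-axis [-0.001 -0.    -1.   ] F [-0.7 -0.4  0.4] w 25.2 j6 [0.14 1.41]
world d [ -0.    0.3 -22.1] tool shift before turn cm [ 2.21  0.01 -0.03]
turn rotvec tool [-1.271e+00 -1.000e-03  1.000e-03] deg 72.8 shift after turn [ 2.21  0.03 -0.  ]
```

View pics/low1c.png

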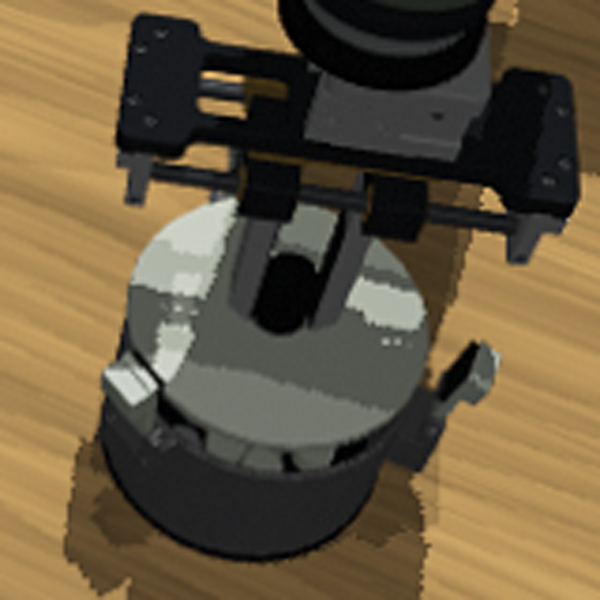

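>>> servo_tool(steps=[[0,0,0,0.6,0,0,0.1],[0,0,0,0.5,0,0,0.1],[0,0,0,0.3,0,0,0.1],[0,0,0,0.2,0,0,0.1],[0,0,0,0.2,0,0,0.1]])

```text
clock: 5.9
ee_pos: [572.5, 166.1, 196.5]
tool_rot: [0.569, 0.419, 0.569, -0.419]
force: [-0.8, -0.3, -0.4]
width: 25.2
```

>>> servo_tool(steps=[[0,0,0,0.2,0,0,0.1],[0,0,0,0,0,0,0.1]])

```text
clock: 6.1
ee_pos: [572.3, 166.1, 194.3]
tool_rot: [0.569, 0.419, 0.569, -0.42]
force: [-0.4, 0.5, -0.0]
width: 25.4
```

>>> servo_tool(steps=[[0,0,0,0.1,0,0,0.1],[0,0,0,0.1,0,0,0.1],[0,0,0,0,0,0,0.1]])

```text
clock: 6.4
ee_pos: [572.7, 166.1, 193.2]
tool_rot: [0.569, 0.42, 0.569, -0.419]
force: [-0.5, -1.4, 1.7]
width: 25.6
```

>>> servo_tool(steps=[[0,0,0,0.1,0,0,0.1],[0,0,0,0,0,0,0.1]])

```text
clock: 6.6
ee_pos: [572.7, 166.1, 193.2]
tool_rot: [0.569, 0.42, 0.569, -0.419]
force: [-2.7, -0.6, 7.9]
width: 25.3
```

>>> servo_tool(steps=[[0,0,0,-0.1,0,0,0.35],[0,0,0,0,0,0,0.5],[0,0,0,0,0,0,0.5],[0,0,0,0,0,0,0.5]])

```text
clock: 7.0
ee_pos: [572.4, 166.0, 192.3]
tool_rot: [0.569, 0.419, 0.569, -0.42]
force: [0.2, -1.2, -0.1]
width: 46.8
```

>>> servo_tool(steps=[[0,0,0,-1,0,0,0.5],[0,0,0,-2,0,0,0.5],[0,0,0,-3,0,0,0.5],[0,0,0,-3,0,0,0.2],[0,0,0,-1,0,0,0]])

```text
clock: 7.5
ee_pos: [574.3, 166.4, 297.3]
tool_rot: [0.571, 0.421, 0.567, -0.417]
force: [0.1, -0.5, 1.7]
width: 34.5
```

```bash
python3 - <<'E'
from h import *
from workcell import imaging
a=np.radians(90.4);e=np.array([np.cos(a),np.sin(a)])
go(TUB+120*e,240,0.4)
for n in("scene","top"):
    s=imaging.snapshot(n)["pixels"][:,:,::-1].copy()
    cv2.imwrite(f"pics/rel_{n}.png",s)
s=cv2.imread("pics/rel_scene.png");cv2.imwrite("pics/rel_c.png",cv2.resize(s[180:340,350:510],(600,600),interpolation=cv2.INTER_CUBIC))
E
```

```text
t 7.5 pos [574.3 166.4 297.3] yawz -72.8 x-axis [ 0.008  0.001 -1.   ] F [ 0.1 -0.5  1.7] w 34.5 j6 [0.14 1.41]
world d [ -2.9 119.4 -57.3] tool shift before turn cm [  5.75   3.22 -11.5 ]
turn rotvec tool [-1.277  0.006 -0.006] deg 73.2 shift after turn [ 5.73 11.94 -0.21]
```

View pics/rel_c.png

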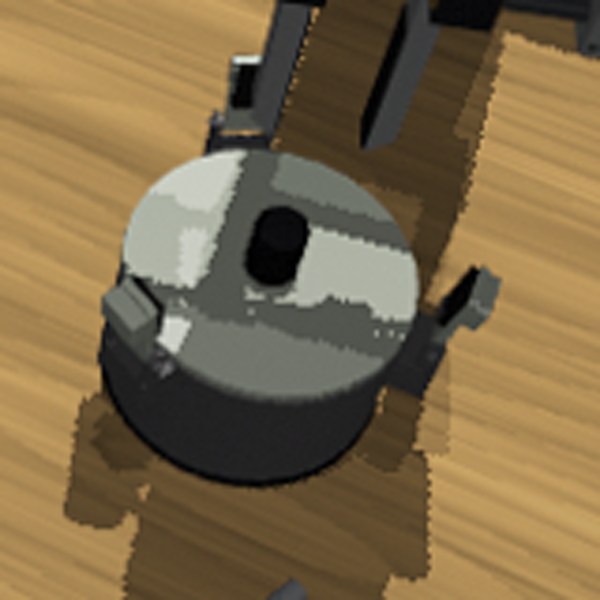

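>>> servo_tool(steps=[[-0.142,0,0,0,0,0,0],[-0.142,0,0,0,0,0,0],[-0.142,0,0,0,0,0,0],[-0.142,0,0,0,0,0,0],[-0.142,0,0,0,0,0,0]])

```text
clock: 8.1
ee_pos: [571.4, 165.9, 290.0]
tool_rot: [0.679, 0.193, 0.682, -0.194]
force: [-0.0, -0.6, -0.0]
width: 0.5
```

>>> servo_tool(steps=[[-0.142,0,0,0,0,0,0],[-0.142,0,0,0,0,0,0],[-0.142,0,0,0,0,0,0],[-0.142,0,0,0,0,0,0],[0,0,0,0,3,0,0]])

```text
clock: 8.6
ee_pos: [571.7, 193.6, 290.0]
tool_rot: [0.706, -0.003, 0.709, 0.001]
force: [0.8, 0.1, -0.3]
width: 0.2
```

>>> servo_tool(steps=[[0,0,0,0,4,0,0],[0,0,0,0,4,0,0],[0,0,0,0,1.5,0,0],[0,0,0,0,0,0,0]])

```text
clock: 9.0
ee_pos: [570.4, 292.5, 290.5]
tool_rot: [0.706, -0.004, 0.708, 0.004]
force: [0.2, 0.7, 0.3]
width: 0.3
```

```bash
python3 - <<'E'
from h import *
from workcell import imaging
a=np.radians(90.4);e=np.array([np.cos(a),np.sin(a)])
go(TUB+125*e,215,0.4)
for n in("scene","top"):
    s=imaging.snapshot(n)["pixels"][:,:,::-1].copy()
    cv2.imwrite(f"pics/c1_{n}.png",s)
s=cv2.imread("pics/c1_scene.png");cv2.imwrite("pics/c1_c.png",cv2.resize(s[160:320,350:550],(750,600),interpolation=cv2.INTER_CUBIC))
# lid check: white disc in top
im=cv2.imread("pics/c1_scene.png");hsv=cv2.cvtColor(im,cv2.COLOR_BGR2HSV)
m=((hsv[:,:,1]<45)&(hsv[:,:,2]>75)).astype(np.uint8);m[:222]=0;m[292:]=0;m[:,:382]=0;m[:,463:]=0
k,lab,st,ct=cv2.connectedComponentsWithStats(m);i=1+st[1:,4].argmax();print(st[i])
h=cv2.convexHull(max(cv2.findContours((lab==i).astype(np.uint8),0,1)[0],key=len)).reshape(-1,2)
P=plane("scene",h,90)
for _ in range(5):
    ce,R=circ(P);e=abs(np.hypot(*(P[:,:2]-ce).T)-R);P=P[e<max(1.2,np.percentile(e,85))]
print(ce,R,len(P))
E
```

```text
t 9.0 pos [570.4 292.5 290.5] yawz 0.6 x-axis [-0.003 -0.001 -1.   ] F [0.2 0.7 0.3] w 0.3 j6 [0.34 0.33]
world d [  0.9  -1.7 -75.5] tool shift before turn cm [ 7.55 -0.17  0.12]
turn rotvec tool [ 0.004 -0.003  0.001] deg -0.2 shift after turn [ 7.55 -0.18  0.09]
[ 382  222   81   65 3855]
[578.62214785 167.44465885] 74.89446325594302 13
```

View pics/c1_c.png

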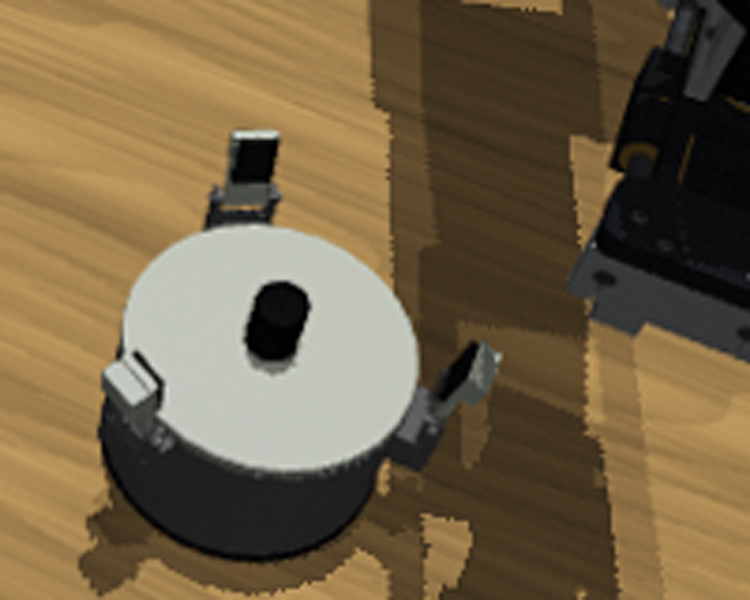

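>>> servo_tool(steps=[[0,0,0,2,0,0.1,0],[0,0,0,3,0,0,0],[0,0,0,2,0,0,0],[0,0,0,0.5,0,0,0],[0,0,0,0,-1,0,0]])

```text
clock: 9.6
ee_pos: [572.2, 280.0, 216.7]
tool_rot: [0.706, -0.003, 0.708, 0.002]
force: [0.1, 0.5, 0.8]
width: 0.6
```

>>> servo_tool(steps=[[0,0,0,0,-0.7,0,0],[0,0,0,0,-0.7,0,0],[0,0,0,0,-0.7,0,0],[0,0,0,0,-0.7,0,0]])

```text
clock: 10.0
ee_pos: [573.9, 254.6, 221.1]
tool_rot: [0.709, -0.001, 0.705, 0.005]
force: [-1.4, 6.3, 3.7]
width: 0.2
```

```bash
python3 - <<'E'
from h import *
from workcell import imaging
a=np.radians(90.4);e=np.array([np.cos(a),np.sin(a)])
go(TUB+68*e,215,0.4)
s=imaging.snapshot("scene")["pixels"][:,:,::-1].copy()
cv2.imwrite("pics/c1_c2.png",cv2.resize(s[160:320,350:550],(750,600),interpolation=cv2.INTER_CUBIC))
E
```

```text
t 10.0 pos [573.9 254.6 221.1] yawz 0.4 x-axis [ 0.005  0.006 -1.   ] F [-1.4  6.3  3.7] w 0.2 j6 [0.28 0.27]
world d [ -2.1 -20.9  -6.1] tool shift before turn cm [ 0.6  -2.09 -0.23]
turn rotvec tool [ 0.001  0.005 -0.006] deg -0.0 shift after turn [ 0.61 -2.08 -0.23]
```

View pics/c1_c2.png

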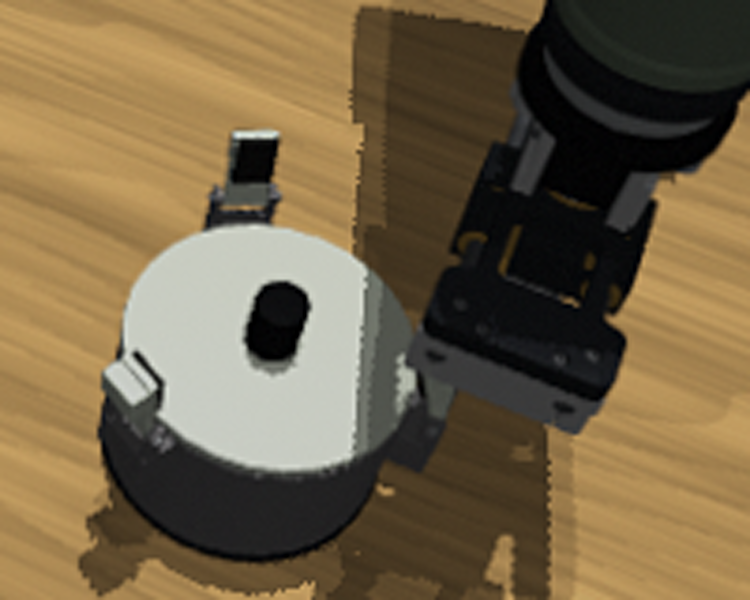

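>>> servo_tool(steps=[[0,0,0,0,-0.6,0,0],[0,0,0,0,-0.6,0,0],[0,0,0,0,-0.5,0,0],[0,0,0,0,-0.3,0,0],[0,0,0,0,0,0,0]])

```text
clock: 10.55
ee_pos: [573.6, 232.5, 218.6]
tool_rot: [0.708, -0.003, 0.706, 0.003]
force: [0.5, 2.1, 2.2]
width: 0.6
```

```bash
python3 - <<'E'
from h import *
from workcell import imaging
a=np.radians(90.4);e=np.array([np.cos(a),np.sin(a)])
go(TUB+60*e,215,0.4)
s=imaging.snapshot("scene")["pixels"][:,:,::-1].copy()
cv2.imwrite("pics/c1_c3.png",cv2.resize(s[160:320,350:550],(750,600),interpolation=cv2.INTER_CUBIC))
E
```

```text
t 10.55 pos [573.6 232.5 218.6] yawz 0.4 x-axis [ 0.002 -0.    -1.   ] F [0.5 2.1 2.2] w 0.6 j6 [0.25 0.24]
world d [-1.8 -6.7 -3.6] tool shift before turn cm [ 0.36 -0.67 -0.18]
turn rotvec tool [0.001 0.002 0.   ] deg -0.0 shift after turn [ 0.36 -0.67 -0.18]
```

View pics/c1_c3.png

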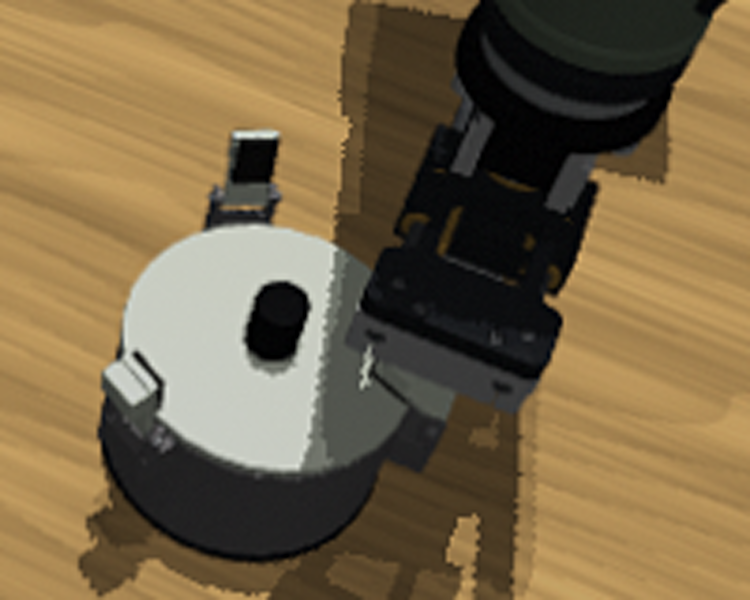

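>>> servo_tool(steps=[[0,0,0,0,-0.5,-0.1,0],[0,0,0,-0.8,0,0,0],[0,0,0,0,-1,0,0],[0,0,0,0.6,0,0,0],[0,0,0,0,0,0,0]])

```text
clock: 11.1
ee_pos: [572.0, 217.0, 218.8]
tool_rot: [0.707, -0.003, 0.707, 0.002]
force: [-0.5, -0.3, 1.1]
width: 0.3
```

```bash
python3 - <<'E'
from h import *
a=np.radians(90.4);e=np.array([np.cos(a),np.sin(a)])
go(TUB+52*e,208,0.4)
E
```

```text
t 11.1 pos [572.  217.  218.8] yawz 0.4 x-axis [-0.001 -0.001 -1.   ] F [-0.5 -0.3  1.1] w 0.3 j6 [0.22 0.21]
world d [ -0.1   0.8 -10.8] tool shift before turn cm [ 1.08  0.08 -0.01]
turn rotvec tool [ 0.    -0.001  0.001] deg -0.0 shift after turn [ 1.08  0.08 -0.01]
```

>>> servo_tool(steps=[[0,0,0,0.3,0,0,0],[0,0,0,0.3,0,0,0],[0,0,0,0.2,0,0,0],[0,0,0,0,0,0,0]])

```text
clock: 11.5
ee_pos: [572.6, 217.1, 212.2]
tool_rot: [0.708, -0.004, 0.707, 0.002]
force: [-0.1, -2.9, 4.6]
width: 0.4
```

>>> servo_tool(steps=[[0,0,0,0.1,0,0,0],[0,0,0,0.1,0,0,0],[0,0,0,0,0,0,0]])

```text
clock: 11.8
ee_pos: [572.6, 217.5, 210.2]
tool_rot: [0.708, -0.003, 0.707, 0.002]
force: [1.1, -3.6, 5.0]
width: 0.3
```

>>> servo_tool(steps=[[0,0,0,0.1,0,0,0],[0,0,0,0.1,0,0,0],[0,0,0,0,0,0,0]])

```text
clock: 12.1
ee_pos: [572.3, 218.1, 207.6]
tool_rot: [0.707, -0.003, 0.707, 0.003]
force: [1.7, -3.2, 4.3]
width: 0.5
```

>>> servo_tool(steps=[[0,0,0,0.1,0,0,0],[0,0,0,0.1,0,0,0],[0,0,0,0,0,0,0]])

```text
clock: 12.4
ee_pos: [572.0, 218.2, 205.3]
tool_rot: [0.707, -0.003, 0.707, 0.003]
force: [1.1, -1.4, 3.0]
width: 0.6
```

>>> servo_tool(steps=[[0,0,0,0.1,0,0,0],[0,0,0,0.1,0,0,0],[0,0,0,0,0,0,0]])

```text
clock: 12.7
ee_pos: [572.0, 218.1, 203.4]
tool_rot: [0.707, -0.003, 0.707, 0.003]
force: [0.5, -2.6, 3.1]
width: 0.3
```

>>> servo_tool(steps=[[0,0,0,0.1,0,0,0],[0,0,0,0.05,0,0,0],[0,0,0,0,0,0,0]])

```text
clock: 13.0
ee_pos: [572.0, 218.1, 203.1]
tool_rot: [0.707, -0.003, 0.707, 0.003]
force: [-0.9, -3.0, 8.3]
width: 0.4
```

>>> servo_tool(steps=[[0,0,0,0.1,0,0,0],[0,0,0,0,0,0,0]])

```text
clock: 13.2
ee_pos: [572.1, 218.1, 203.0]
tool_rot: [0.707, -0.003, 0.707, 0.003]
force: [-2.7, -3.9, 11.9]
width: 0.3
```

>>> servo_tool(steps=[[0,0,0,0.05,0,0,0],[0,0,0,0,0,0,0]])

```text
clock: 13.4
ee_pos: [572.1, 218.1, 203.0]
tool_rot: [0.707, -0.003, 0.707, 0.003]
force: [-3.3, -3.1, 13.7]
width: 0.2
```

>>> servo_tool(steps=[[0,0,0,0.05,0,0,0],[0,0,0,0.05,0,0,0],[0,0,0,0,0,0,0]])

```text
clock: 13.7
ee_pos: [572.2, 218.1, 202.8]
tool_rot: [0.707, -0.003, 0.707, 0.003]
force: [-4.3, -4.7, 17.8]
width: 0.4
```

>>> servo_tool(steps=[[0,0,0,-1,0,0,0],[0,0,0,-2,0,0,0],[0,0,0,-3,0,0,0],[0,0,0,-3,0,0,0],[0,0,0,0,0,0,0]])

```text
clock: 14.2
ee_pos: [573.6, 219.4, 293.9]
tool_rot: [0.71, -0.002, 0.705, 0.004]
force: [-0.1, 0.7, 0.1]
width: 0.7
```

```bash
python3 - <<'E'
from h import *
from workcell import imaging
a=np.radians(210.4);e=np.array([np.cos(a),np.sin(a)])
go(TUB+122*e,290,-59.6)
s=imaging.snapshot("scene")["pixels"][:,:,::-1].copy()
cv2.imwrite("pics/c1_c4.png",cv2.resize(s[160:320,350:550],(750,600),interpolation=cv2.INTER_CUBIC))
E
```

```text
t 14.2 pos [573.6 219.4 293.9] yawz 0.5 x-axis [ 0.007  0.004 -1.   ] F [-0.1  0.7  0.1] w 0.7 j6 [0.22 0.21]
world d [-106.6 -115.4   -3.9] tool shift before turn cm [  0.27 -11.45 -10.76]
turn rotvec tool [ 1.049  0.005 -0.007] deg -60.1 shift after turn [  0.39 -15.03   4.56]
```

View pics/c1_c4.png

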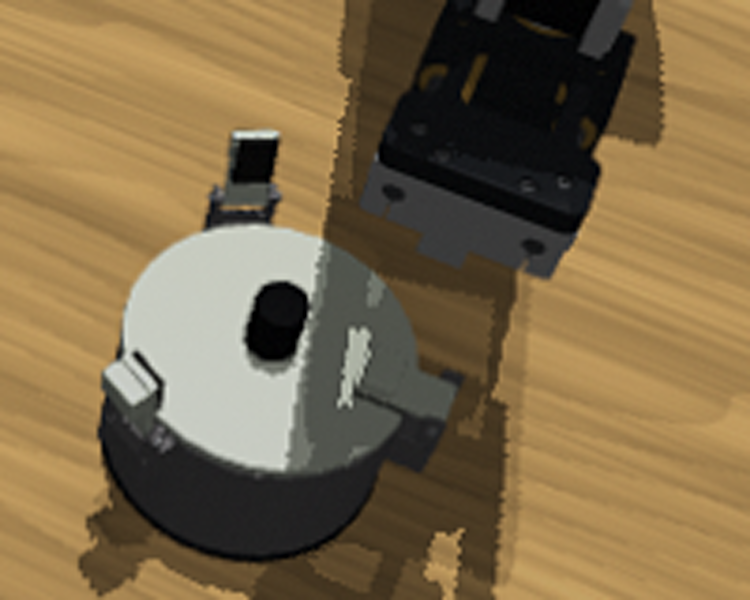

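>>> servo_tool(steps=[[0.131,0,0,0,0,0,0],[0.131,0,0,0,0,0,0],[0.131,0,0,0,0,0,0],[0.131,0,0,0,0,0,0],[0.131,0,0,0,0,0,0]])

```text
clock: 14.75
ee_pos: [570.5, 218.3, 286.3]
tool_rot: [0.668, 0.226, 0.672, -0.227]
force: [-0.5, 0.0, -0.2]
width: 0.4
```

>>> servo_tool(steps=[[0.131,0,0,0,0,0,0],[0.131,0,0,0,0,0,0],[0.131,0,0,0,0,0,0],[0,0,0,0,-3,0.9,0],[0,0,0,0,-4,1.2,0]])

```text
clock: 15.25
ee_pos: [520.9, 164.9, 286.3]
tool_rot: [0.612, 0.35, 0.616, -0.352]
force: [0.5, -0.6, 0.7]
width: 0.4
```

>>> servo_tool(steps=[[0,0,0,0,-4,1.2,0],[0,0,0,0,-4,1.3,0],[0,0,0,0,0,0,0],[0,0,0,0,0,0,0]])

```text
clock: 15.65
ee_pos: [464.9, 102.5, 287.8]
tool_rot: [0.612, 0.352, 0.615, -0.352]
force: [-0.4, -0.2, -0.1]
width: 0.2
```

```bash
python3 - <<'E'
from h import *
a=np.radians(210.4);e=np.array([np.cos(a),np.sin(a)])
go(TUB+125*e,215,-59.6)
E
```

```text
t 15.65 pos [464.9 102.5 287.8] yawz -59.7 x-axis [-0.003  0.001 -1.   ] F [-0.4 -0.2 -0.1] w 0.2 j6 [0.03 1.08]
world d [ -0.5   0.  -72.8] tool shift before turn cm [ 7.28 -0.03 -0.01]
turn rotvec tool [-0.001 -0.002  0.002] deg 0.1 shift after turn [ 7.28 -0.04 -0.03]
```

>>> servo_tool(steps=[[0,0,0,2,0,0,0],[0,0,0,3,0,0,0],[0,0,0,2,0,0,0],[0,0,0,0.4,0,0,0],[0,0,0,0,1,0,0]])

```text
clock: 16.15
ee_pos: [474.2, 108.2, 214.3]
tool_rot: [0.613, 0.351, 0.615, -0.352]
force: [-0.3, -0.1, -0.4]
width: 0.2
```

>>> servo_tool(steps=[[0,0,0,0,0.7,0,0],[0,0,0,0,0.7,0,0],[0,0,0,0,0.7,0,0],[0,0,0,0,0.7,0,0]])

```text
clock: 16.55
ee_pos: [498.3, 121.4, 216.2]
tool_rot: [0.613, 0.35, 0.614, -0.352]
force: [-6.1, -4.2, 0.9]
width: 0.8
```

>>> servo_tool(steps=[[0,0,0,0,0.6,0,0],[0,0,0,0,0.6,0,0],[0,0,0,0,0.5,0,0],[0,0,0,0,0.3,0,0],[0,0,0,0,0,0,0]])

```text
clock: 17.05
ee_pos: [516.8, 132.2, 216.3]
tool_rot: [0.614, 0.352, 0.613, -0.351]
force: [-2.4, -1.6, 0.5]
width: 0.5
```

```bash
python3 - <<'E'
from h import *
from workcell import imaging
a=np.radians(210.4);e=np.array([np.cos(a),np.sin(a)])
go(TUB+60*e,218,-59.6)
for n in("scene","top"):
    s=imaging.snapshot(n)["pixels"][:,:,::-1].copy()
    cv2.imwrite(f"pics/c2_{n}.png",s)
s=cv2.imread("pics/c2_scene.png");cv2.imwrite("pics/c2_c.png",cv2.resize(s[140:320,350:550],(660,600),interpolation=cv2.INTER_CUBIC))
E
```

```text
t 17.05 pos [516.8 132.2 216.3] yawz -59.6 x-axis [ 0.001  0.    -1.   ] F [-2.4 -1.6  0.5] w 0.5 j6 [0.09 1.13]
world d [3.7 3.3 1.7] tool shift before turn cm [-0.17  0.48 -0.09]
turn rotvec tool [ 0.     0.    -0.001] deg -0.0 shift after turn [-0.17  0.48 -0.09]
```

View pics/c2_c.png

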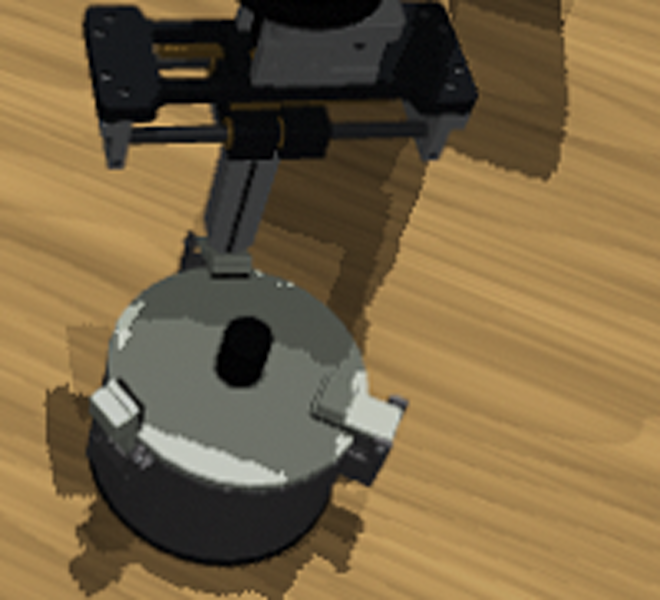

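>>> servo_tool(steps=[[0,0,0,0,0.4,-0.1,0],[0,0,0,-0.9,0,0,0],[0,0,0,0,0.9,0,0],[0,0,0,0.6,0,0,0],[0,0,0,0,0,0,0]])

```text
clock: 17.65
ee_pos: [526.7, 139.5, 217.8]
tool_rot: [0.613, 0.351, 0.614, -0.351]
force: [0.4, 0.0, 0.7]
width: 0.8
```

>>> servo_tool(steps=[[0,0,0,0.3,0,0,0],[0,0,0,0.3,0,0,0],[0,0,0,0.2,0,0,0],[0,0,0,0,0,0,0]])

```text
clock: 18.05
ee_pos: [528.2, 140.0, 211.9]
tool_rot: [0.615, 0.353, 0.613, -0.35]
force: [1.6, 2.6, 4.6]
width: 0.4
```

```bash
python3 - <<'E'
from h import *
a=np.radians(210.4);e=np.array([np.cos(a),np.sin(a)])
go(TUB+52*e,203,-59.6)
E
```

```text
t 18.05 pos [528.2 140.  211.9] yawz -59.6 x-axis [ 0.005  0.002 -1.   ] F [1.6 2.6 4.6] w 0.4 j6 [0.1  1.14]
world d [-0.9 -0.5 -8.9] tool shift before turn cm [ 0.89 -0.11 -0.  ]
turn rotvec tool [ 0.     0.001 -0.005] deg -0.0 shift after turn [ 0.89 -0.1  -0.  ]
```

>>> servo_tool(steps=[[0,0,0,0.1,0,0,0],[0,0,0,0.1,0,0,0],[0,0,0,0.1,0,0,0],[0,0,0,0,0,0,0]])

```text
clock: 18.45
ee_pos: [527.5, 139.3, 208.3]
tool_rot: [0.614, 0.352, 0.613, -0.351]
force: [1.6, 1.9, 3.8]
width: 0.2
```

>>> servo_tool(steps=[[0,0,0,0.1,0,0,0],[0,0,0,0.1,0,0,0],[0,0,0,0,0,0,0]])

```text
clock: 18.75
ee_pos: [526.5, 139.0, 205.3]
tool_rot: [0.614, 0.351, 0.614, -0.352]
force: [1.4, 1.3, 4.5]
width: 0.6
```

>>> servo_tool(steps=[[0,0,0,0.1,0,0,0],[0,0,0,0.1,0,0,0],[0,0,0,0,0,0,0]])

```text
clock: 19.05
ee_pos: [526.4, 139.1, 203.2]
tool_rot: [0.613, 0.351, 0.614, -0.352]
force: [1.8, 0.2, 3.2]
width: 0.3
```

>>> servo_tool(steps=[[0,0,0,0.1,0,0,0],[0,0,0,0.1,0,0,0],[0,0,0,0,0,0,0]])

```text
clock: 19.35
ee_pos: [526.6, 139.2, 201.4]
tool_rot: [0.613, 0.351, 0.614, -0.351]
force: [2.5, -0.0, 3.0]
width: 0.4
```

>>> servo_tool(steps=[[0,0,0,0.1,0,0,0],[0,0,0,0.1,0,0,0],[0,0,0,0,0,0,0]])

```text
clock: 19.65
ee_pos: [526.7, 139.3, 200.7]
tool_rot: [0.614, 0.351, 0.614, -0.351]
force: [0.0, -1.2, 10.1]
width: 0.4
```

>>> servo_tool(steps=[[0,0,0,0.1,0,0,0],[0,0,0,0,0,0,0]])

```text
clock: 19.85
ee_pos: [526.8, 139.3, 200.6]
tool_rot: [0.614, 0.351, 0.614, -0.351]
force: [-1.5, -0.7, 13.0]
width: 0.5
```

>>> servo_tool(steps=[[0,0,0,0.05,0,0,0],[0,0,0,0.05,0,0,0],[0,0,0,0,0,0,0]])

```text
clock: 20.15
ee_pos: [526.8, 139.3, 200.4]
tool_rot: [0.614, 0.351, 0.614, -0.351]
force: [-4.4, -0.5, 17.9]
width: 0.7
```

>>> servo_tool(steps=[[0,0,0,-1,0,0,0],[0,0,0,-2,0,0,0],[0,0,0,-3,0,0,0],[0,0,0,-3,0,0,0],[0.131,0,0,0,0,0,0]])

```text
clock: 20.65
ee_pos: [527.6, 139.4, 291.1]
tool_rot: [0.59, 0.393, 0.588, -0.391]
force: [-0.8, -0.1, 0.9]
width: 0.6
```

>>> servo_tool(steps=[[0.131,0,0,0,0,0,0],[0.131,0,0,0,0,0,0],[0.131,0,0,0,0,0,0],[0.131,0,0,0,0,0,0],[0.131,0,0,0,0,0,0]])

```text
clock: 21.15
ee_pos: [525.0, 139.0, 285.7]
tool_rot: [-0.43, -0.559, -0.432, 0.563]
force: [0.3, -0.4, 0.1]
width: 0.5
```

>>> servo_tool(steps=[[0.131,0,0,0,0,0,0],[0.131,0,0,0,0,0,0],[0,0,0,0,0,0,0]])

```text
clock: 21.45
ee_pos: [525.2, 139.0, 285.9]
tool_rot: [-0.355, -0.609, -0.356, 0.613]
force: [-0.6, -0.1, 0.1]
width: 0.3
```

```bash
python3 - <<'E'
from h import *
from workcell import imaging
a=np.radians(330.4);e=np.array([np.cos(a),np.sin(a)])
go(TUB+125*e,288,-119.6)
for n in("scene","top"):
    s=imaging.snapshot(n)["pixels"][:,:,::-1].copy()
    cv2.imwrite(f"pics/c3_{n}.png",s)
s=cv2.imread("pics/c3_scene.png");cv2.imwrite("pics/c3_c.png",cv2.resize(s[140:320,350:550],(660,600),interpolation=cv2.INTER_CUBIC))
E
```

```text
t 21.45 pos [525.2 139.  285.9] yawz -119.6 x-axis [-0.005 -0.001 -1.   ] F [-0.6 -0.1  0.1] w 0.3 j6 [0.1  2.19]
world d [155.7 -35.    2.1] tool shift before turn cm [-0.29 15.26 -4.65]
turn rotvec tool [-0.     0.003  0.004] deg 0.0 shift after turn [-0.21 15.26 -4.65]
```

View pics/c3_c.png

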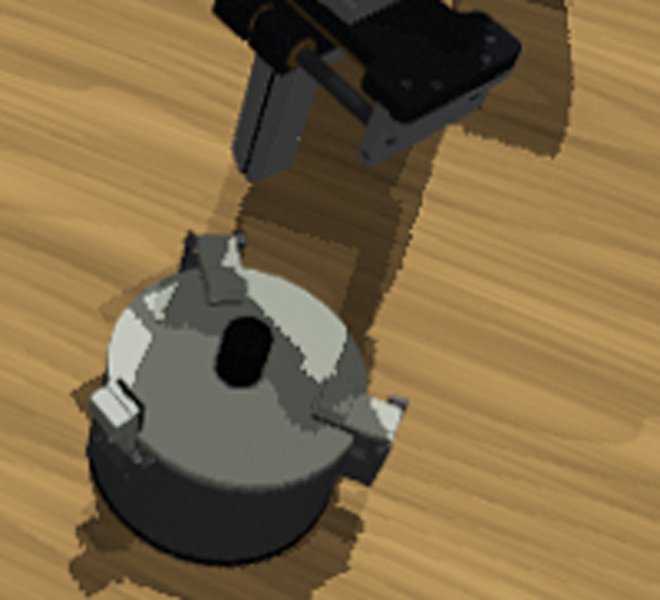

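Two flaps are home; now the third, and radially outward is +y here.

>>> servo_tool(steps=[[0,0,0,0,2,-0.6,0],[0,0,0,0,4,-1.2,0],[0,0,0,0,4,-1.2,0],[0,0,0,0,4,-1.2,0],[0,0,0,0,1.3,-0.4,0]])

```text
clock: 22.05
ee_pos: [684.9, 102.1, 286.2]
tool_rot: [-0.356, -0.611, -0.356, 0.611]
force: [0.2, 0.3, -0.5]
width: 0.7
```

>>> servo_tool(steps=[[0,0,0,0,0,0,0],[0,0,0,0,0,0,0]])

```text
clock: 22.25
ee_pos: [681.7, 103.7, 286.6]
tool_rot: [-0.355, -0.61, -0.356, 0.612]
force: [0.3, 0.0, -0.0]
width: 0.2
```

```bash
python3 - <<'E'
from h import *
a=np.radians(330.4);e=np.array([np.cos(a),np.sin(a)])
go(TUB+125*e,215,-119.6)
E
```

```text
t 22.25 pos [681.7 103.7 286.6] yawz -119.6 x-axis [-0.003  0.    -1.   ] F [ 0.3  0.  -0. ] w 0.2 j6 [0.03 2.11]
world d [ -0.8   0.4 -71.6] tool shift before turn cm [ 7.16 -0.07 -0.  ]
turn rotvec tool [0.001 0.001 0.002] deg -0.0 shift after turn [ 7.16 -0.08  0.01]
```

>>> servo_tool(steps=[[0,0,0,2,0,0,0],[0,0,0,3,0,0,0],[0,0,0,1.8,0,0,0],[0,0,0,0.4,0,0,0],[0,0,0,0,-1,0,0]])

```text
clock: 22.75
ee_pos: [672.9, 108.5, 215.3]
tool_rot: [-0.355, -0.611, -0.356, 0.612]
force: [0.5, -0.6, 0.5]
width: 0.6
```

>>> servo_tool(steps=[[0,0,0,0,-0.7,0,0],[0,0,0,0,-0.7,0,0],[0,0,0,0,-0.7,0,0],[0,0,0,0,-0.7,0,0]])

```text
clock: 23.15
ee_pos: [653.2, 120.9, 221.1]
tool_rot: [0.359, 0.615, 0.352, -0.608]
force: [5.2, -6.3, 9.1]
width: 0.3
```

>>> servo_tool(steps=[[0,0,0,0,-0.6,0,0],[0,0,0,0,-0.6,0,0],[0,0,0,0,-0.5,0,0],[0,0,0,0,-0.3,0,0],[0,0,0,0,0,0,0]])

```text
clock: 23.65
ee_pos: [632.5, 132.8, 217.4]
tool_rot: [0.356, 0.612, 0.355, -0.61]
force: [2.2, 0.3, 3.1]
width: 0.5
```

```bash
python3 - <<'E'
from h import *
from workcell import imaging
a=np.radians(330.4);e=np.array([np.cos(a),np.sin(a)])
go(TUB+60*e,218,-119.6)
s=imaging.snapshot("scene")["pixels"][:,:,::-1].copy()
cv2.imwrite("pics/c3_c2.png",cv2.resize(s[140:320,350:550],(660,600),interpolation=cv2.INTER_CUBIC))
E
```

```text
t 23.65 pos [632.5 132.8 217.4] yawz -119.6 x-axis [ 0.003  0.001 -1.   ] F [2.2 0.3 3.1] w 0.5 j6 [0.07 2.16]
world d [-8.1  3.4  0.6] tool shift before turn cm [-0.06 -0.87  0.1 ]
turn rotvec tool [-0.    -0.002 -0.002] deg 0.0 shift after turn [-0.06 -0.87  0.1 ]
```

View pics/c3_c2.png

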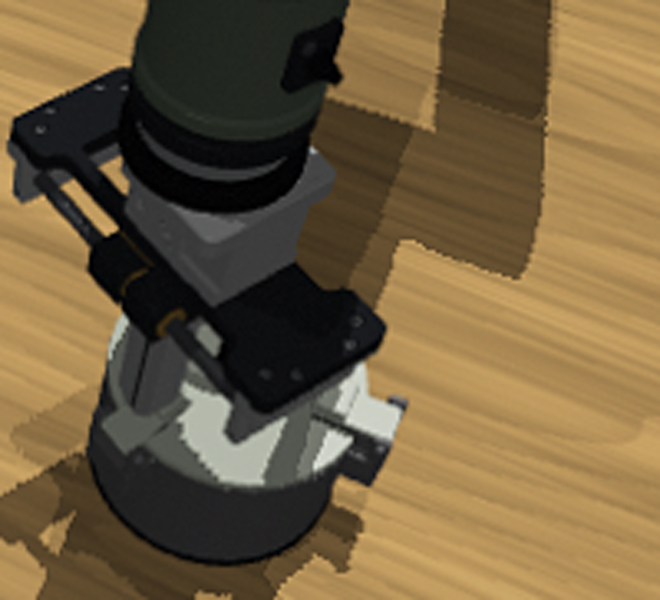

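>>> servo_tool(steps=[[0,0,0,0,-0.6,0.1,0],[0,0,0,-0.9,0,0,0],[0,0,0,0,-1,0,0],[0,0,0,0.5,0,0,0],[0,0,0,0,0,0,0]])

```text
clock: 24.2
ee_pos: [616.2, 139.8, 218.1]
tool_rot: [-0.355, -0.61, -0.356, 0.612]
force: [-0.9, 0.5, 0.1]
width: 0.4
```

>>> servo_tool(steps=[[0,0,0,0.2,0,0,0],[0,0,0,0.2,0,0,0],[0,0,0,0,0,0,0]])

```text
clock: 24.5
ee_pos: [616.8, 139.8, 215.8]
tool_rot: [-0.355, -0.611, -0.356, 0.612]
force: [-2.5, 0.6, 5.1]
width: 0.7
```

```bash
python3 - <<'E'
from h import *
a=np.radians(330.4);e=np.array([np.cos(a),np.sin(a)])
go(TUB+52*e,203,-119.6)
E
```

```text
t 24.5 pos [616.8 139.8 215.8] yawz -119.6 x-axis [-0.003  0.001 -1.   ] F [-2.5  0.6  5.1] w 0.7 j6 [0.09 2.17]
world d [  0.6   0.4 -12.8] tool shift before turn cm [ 1.28  0.04 -0.06]
turn rotvec tool [-0.001  0.001  0.003] deg 0.0 shift after turn [ 1.28  0.03 -0.06]
```

>>> servo_tool(steps=[[0,0,0,0.1,0,0,0],[0,0,0,0.1,0,0,0],[0,0,0,0.1,0,0,0],[0,0,0,0,0,0,0]])

```text
clock: 24.9
ee_pos: [617.0, 139.8, 212.9]
tool_rot: [-0.355, -0.611, -0.356, 0.612]
force: [-3.0, 2.3, 4.1]
width: 0.1
```

>>> servo_tool(steps=[[0,0,0,0.1,0,0,0],[0,0,0,0.1,0,0,0],[0,0,0,0,0,0,0]])

```text
clock: 25.2
ee_pos: [617.2, 139.7, 210.8]
tool_rot: [-0.355, -0.611, -0.356, 0.612]
force: [-2.4, 2.3, 4.2]
width: 0.7
```

>>> servo_tool(steps=[[0,0,0,0.1,0,0,0],[0,0,0,0.1,0,0,0],[0,0,0,0,0,0,0]])

```text
clock: 25.5
ee_pos: [617.6, 139.5, 208.5]
tool_rot: [-0.355, -0.611, -0.356, 0.611]
force: [-2.9, 1.5, 3.7]
width: 0.5
```

>>> servo_tool(steps=[[0,0,0,0.1,0,0,0],[0,0,0,0.1,0,0,0],[0,0,0,0,0,0,0]])

```text
clock: 25.8
ee_pos: [617.7, 139.4, 206.9]
tool_rot: [0.355, 0.611, 0.356, -0.611]
force: [-3.6, 2.3, 6.8]
width: 0.3
```

>>> servo_tool(steps=[[0,0,0,0.1,0,0,0],[0,0,0,0.1,0,0,0],[0,0,0,0,0,0,0]])

```text
clock: 26.1
ee_pos: [617.7, 139.5, 206.7]
tool_rot: [0.356, 0.611, 0.356, -0.611]
force: [-6.3, 0.9, 12.8]
width: 0.4
```

>>> servo_tool(steps=[[0,0,0,0.05,0,0,0],[0,0,0,0.05,0,0,0],[0,0,0,0,0,0,0]])

```text
clock: 26.4
ee_pos: [617.7, 139.5, 206.5]
tool_rot: [0.356, 0.611, 0.356, -0.611]
force: [-7.6, 2.0, 15.8]
width: 0.8
```

>>> servo_tool(steps=[[0,0,0,0.05,0,0,0],[0,0,0,0,0,0,0]])

```text
clock: 26.6
ee_pos: [617.7, 139.5, 206.5]
tool_rot: [0.356, 0.611, 0.356, -0.611]
force: [-8.6, 1.6, 17.4]
width: 0.6
```

>>> servo_tool(steps=[[0,0,0,-1,0,0,0],[0,0,0,-2,0,0,0],[0,0,0,-3,0,0,0],[0,0,0,-4,0,0,0],[0,0,0,-4,0,0,0]])

```text
clock: 27.1
ee_pos: [617.8, 138.5, 342.9]
tool_rot: [-0.356, -0.611, -0.355, 0.612]
force: [0.5, 0.6, -0.2]
width: 0.4
```

```bash
python3 - <<'E'
from h import *
go((450,-150),320)
E
```

```text
t 27.1 pos [617.8 138.5 342.9] yawz -119.7 x-axis [-0.001 -0.002 -1.   ] F [ 0.5  0.6 -0.2] w 0.4 j6 [0.08 2.17]
world d [-167.8 -288.5  -22.9] tool shift before turn cm [ 2.35 -0.3  33.37]
```

Move aside for a clear look.

>>> servo_tool(steps=[[0,0,0,0,0,3,0],[0,0,0,0,0,4,0],[0,0,0,0,0,4,0],[0,0,0,0,0,4,0],[0,0,0,0,0,4,0]])

```text
clock: 27.6
ee_pos: [523.1, -27.8, 342.5]
tool_rot: [-0.356, -0.611, -0.355, 0.611]
force: [0.2, 0.1, 0.8]
width: 0.4
```

>>> servo_tool(steps=[[0,0,0,0,0,4,0],[0,0,0,0,0,4,0],[0,0,0,0,0,4,0],[0,0,0,0,0,2,0],[0,0,0,0,0,0,0]])

```text
clock: 28.1
ee_pos: [453.5, -150.2, 342.6]
tool_rot: [-0.355, -0.612, -0.353, 0.612]
force: [0.0, 0.5, -0.1]
width: 0.6
```

```bash
python3 - <<'E'
from h import *
from workcell import imaging
for n in("scene","top"):
    s=imaging.snapshot(n)["pixels"][:,:,::-1].copy()
    cv2.imwrite(f"pics/fin_{n}.png",s)
s=cv2.imread("pics/fin_scene.png");t=cv2.imread("pics/fin_top.png")
cv2.imwrite("pics/fin_c.png",np.hstack([cv2.resize(s[190:310,360:480],(400,400),interpolation=cv2.INTER_CUBIC),cv2.resize(t[210:330,150:270],(400,400),interpolation=cv2.INTER_CUBIC)]))
E
```

```text
(no output)
```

View pics/fin_c.png

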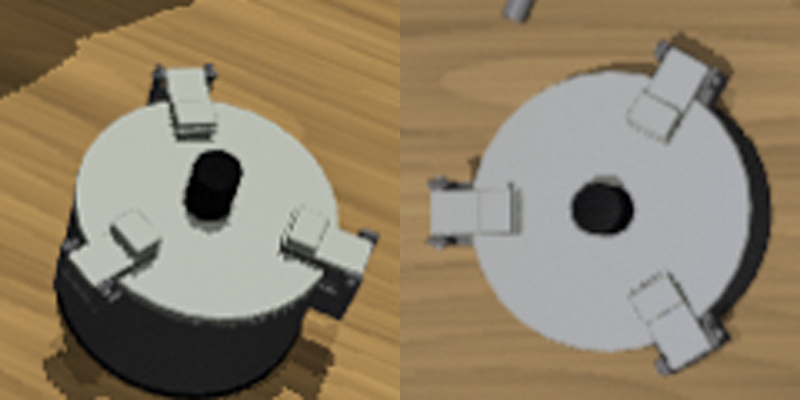

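View pics/fin_scene.png

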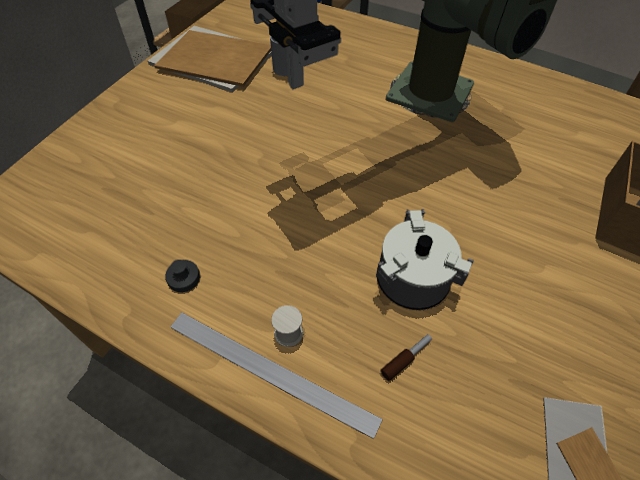

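```bash
python3 -c "
from workcell import finish_job
print(finish_job())"
```

```text
the job is handed in; nothing more can be done
None
```

The lid is on the tub and all three clip flaps are folded over it and pressed home. I handed the job in at about 28 s, well inside the 72 s limit.

- **Lid:** I gripped it by the knob and lowered it until it met the rim, with the tool 76 mm above its grasp height, which is exactly the seated height. The rim pushed back with about 8 N. It looks flat and centred in the pictures.
- **Flaps:** I swept each one over with closed fingertips and pressed its tab down, in the order +y side, robot side, far side. Each came to a hard stop and moved only a few tenths of a millimetre more as I pressed harder. The vertical push peaked at about 18 N (about 19 N in total), under the 25 N limit. The stops put the tab tops about 106, 103.5 and 109.5 mm above the table, inside the 102.5 to 111 range given.
- **Last look:** With the arm clear, both views show all three flaps lying in over the lid towards the axis. In the scene view the weight, spool and punch look to be where they started.

**Checks that failed or were not made:**
- One circle fit to the seated lid failed: it gave a radius of about 75 mm instead of 70, because a flap's white tab ran into the outline. I relied on the height, the contact force and the pictures instead.
- I did not measure the flap angles from the images.
- I did not identify which clip is a, b or c.

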